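Clamp a dispensing cartridge in its sprung holder

ROBOT

A 6-joint arm with a two-finger parallel gripper is mounted at the origin on the work surface. World frame = base frame: x ahead of the robot, y to its left, z up, the work surface at z = 0. Lengths are in m, angles in rad, forces in N, time in s.
With the tool pointing down it reaches from about 0.4 to 0.825 m from the base axis. Payload 7 kg.
Tool frame: the origin (TCP) lies midway between the tips of the shut fingers; the grasp point (between the pads) lies 19 mm behind it; z points along the fingers, y is the line along which they close (so a half turn about z gives the same grasp; the last joint's range is limited). The gripper opens to 88 mm and grips with 3 to 60 N. Pads are 19 mm wide; open, the fingers measure 130 mm over their backs; the gripper's body (78 mm by 193 mm) begins 47 mm behind the grasp point.
Start: joints at [1.589, 0.359, 0.012, 0, -1.224, -0.288], TCP at [0.18, 0.651, 0.227] pointing down, gripper open.
Joint ranges: [-3.07, 3.07], [-1.43, 2.12], [-1.02, 1.25], [-3.03, 1.67], [-3.05, -0], [-3.03, 3.03]. Speed limits (rad/s): [2.39, 2.39, 3.01, 3.14, 3.14, 3.14].

INTERFACE

Orientations are given as a rotation vector (axis times angle).
In Python, from bench import ctrl, cams, order gives the robot as it stands. The module is installed in compiled form; this text tells all that it offers.
- The arm moves only by the shell command python3 -m jog 'ROWS' [OPENING]. ROWS is JSON, one flat list of numbers, 6 for each row, row after row: the shift along the tool's x, y, z normalised to -1 to 1, where 1 is 7.5 cm, then the turn, a rotation vector about the tool's x, y, z normalised to -1 to 1, where 1 is 90 degrees. A call has 1 to 5 rows; each row shifts and turns the commanded pose from where the row before left it, along the tool's axes as they then stand; what a row does not reach is not made up. A row lasts 1/10 s, in which the tool goes at most 50 mm and 8.59 degrees, less where a joint would pass 70% of its speed; a pose out of reach is approached as far as the arm can. A call with a number of a shift or a turn outside -1 to 1 is refused whole. A call with a gripper value outside its range is refused whole. OPENING is the gripper's target within -1 to 1 (fully open at 1, half-way at 0, shut at -1), set as the call begins (- or left out, the last holds). The fingers move at their own pace and stop on an object; the grip force is fixed at half the most. Time passes only in rows, so rows that do not move let the fingers close. It gives the time, the measured TCP pose, the force, the opening and the grip force at its end, in the units of the state.
- ctrl.read_state(): the state, without advancing time (a new reading comes with each control period).
- cams.grab_frame(name): name is "side" or "top" or "wrist"; returns a dict with "frame" (400x640x3 uint8, blue, green, red), "fovy" (degrees; the focal length in pixels is half the picture's height over the tangent of half this angle, whatever the lens; pixels are square), "cx", "cy" (the principal point, pixels), "dist" ([k1, k2, p1, p2, k3] as OpenCV has them; the pictures are not rectified), "world_to_cam" (4x4, takes a point from world to camera coordinates); the wrist camera has in their place "tool_from_camera" (4x4, takes a point from camera to tool coordinates, whose origin is the TCP and whose axes are the flange's). Camera axes: x right, y up, looking along -z (the intrinsics and any distortion apply to the point x, -y, -z); pixel columns grow to the right and rows downward; lengths in m; the calibration is good to about 2 mm. A picture is of the moment at which its call begins: read the wrist's pose just before it. There is no depth.
- order.close_job(): hands the job in; it is judged then, once.
Trained networks look in a picture, given as the dict that the camera call returned (one of the last four; its "shot" number tells which), for a name from the list of things; names that differ only in an ending like _2 or _b are one class to them, and where a whole thing is asked for, a point or a joint stands for the part that bears it (a point fixed in the world has none). Each returns a list of dicts, best first, with "score" (0 to 1); they miss things now and then, are a little off and sometimes report something else, mostly with a low value. They report only what shows in the picture. A call takes as long as a camera call. They do not tell look-alikes from the thing itself.
- cams.trace(picture, name): "pixels" (400x640 bool, what is visible of it) and "extent" ([left, top, width, height] in pixels, round what is visible of it).
- cams.pinpoint(picture, name): "centre" ([column, row] in pixels: a listed point, or the origin of a listed thing).
The state is a dict: "clock": time; "joint_pos": joint angles; "qvel": joint speeds; "joint_torque": joint torques, N m; "tcp_pos": TCP position; "orientation": TCP orientation; "force": force on the tool from outside, world axes, zero at the start; "torque": the same for the moment, N m; "gripper_width": opening from 0.0 (shut) to 1.0 (fully open); "grip_force": force on a finger pad.
Only numpy, scipy, OpenCV 4.12 (cv2) and the standard library are available. Lean on these libraries where they do the work, as an engineer would, in place of code of your own. Each camera call takes 0.05 s, during which the arm holds its last target. There are 200 camera calls.

TASK

Load the blue cartridge into the holder: lift the sprung clamp bar out of its fork and swing it aside, lay the cartridge in the groove with its orange cap towards the sprung stop pad, and slide it gently along by feel until the cap presses on the pad and stays touching it. Then swing the bar back over the cartridge and ease it down into its fork, without letting it snap, so that it clamps the cartridge. Let go, and leave the other things alone.

Things in the scene. Friction and masses are not known exactly. Their poses are not given: they have to be found in the camera images.
- holder: aluminium base plate 135 (x) x 200 (y) x 20 mm, screwed down; position and yaw vary. Origin on the table. Two gold vee blocks (8 mm wide, at y = -50 and +50 mm, reaching x = +-19 mm, tops 48 mm above the table) form a groove along its y axis; at the +y end are the stop bracket and, behind it, a white box 40 mm high (x -60 to 0, y 130 to 195 mm)
- holder_groove (a point): point on the axis of a cartridge lying in the groove: holder x = 0, y = 0, 48 mm above the table; y along the groove towards the stop. The cartridge's centre ends anywhere from y = 0 to +20 mm, as the stop is set. Lay it in at about y = -6 mm: at -10 its flange meets a vee block, from 0 on its cap may meet the pad
- clamp_post (a point): upper end of the clamp's fixed guide post, 18 mm across, at holder x = +50, y = +24 mm, 48 mm above the table; the bar turns about its axis
- fork (a point): middle of the fork between the tops of two upright steel pins, at holder x = -48, y = +24 mm, 69 mm above the table. The pins are 10 mm thick with round tops, 17 mm clear between them along y; the bar (12 mm wide) lies between them when down
- stop_bracket: fixed grey upright 34 x 12 x 50 mm, origin at holder y = 119 mm on the base plate. Its rod carries a sprung black pad, 20 mm across, facing -y on the groove's axis. The rod's setting varies and is NOT measured: the pad first meets the cap with the cartridge's centre at groove y 0 to 16 mm. The pad gives 4 mm (0.4 to 3.2 N, damped), then is solid. Let go, the cartridge eases back a little, still touching
- clamp_lift (a joint): height of the clamp bar above its lowest position, m, 0 to 0.028. A spring pulls it down: about 4 N at 0, 10 N at 0.028, plus 1.5 N weight. Resting on a cartridge it reads 0.008. The bar leaves its fork at about 0.0165; below that it cannot turn out of or into the fork
- clamp_turn (a joint): turn of the bar about the upright guide post, rad: 0 across the groove in line with the fork, growing clockwise seen from above (the knob swings from the holder's -x side round towards +y), up to 1.75. Turns freely and stays where left; let go anywhere, the bar is pulled down to its lowest position
- clamp_knob (a point): middle of the handle at the bar's end, the point to grasp: upright white stem 16 mm across, 36 mm tall above the bar, red cap 23 mm across and 6 mm thick on top. The point is 128 mm from the post's axis, 24 mm above the bar's top, 12 mm below the cap; 86.5 mm above the table with the bar lowest. Axes turn with the bar: at turn 0 they are the holder's, the bar running from it to +x
- clamp_bar: the gold clamp bar, 12 mm wide, 10 mm thick, with its handle; origin on the post's axis at the bar's underside, 52.5 mm above the table when lowest; the bar runs from there 128 mm along its own -x
- blue_cartridge_centre (a point): centre of the blue cartridge: barrel 25 mm across, 136 mm long along its y axis, about 170 g; at +y a flange 34 mm across (y 64 to 68 mm) and an orange cap 22 mm across to y = 80 mm, at -y a white nozzle to -103 mm. Starts in either place of the white rack, axis 36 mm above the table. Grasp across the barrel 12 to 20 mm to -y of its centre, so the fingers clear post and fork
- blue_cartridge: the blue cartridge; same origin and axes as blue_cartridge_centre
- blue_cap (a point): middle of the outer face of the orange cap, on the axis, 80 mm from the blue cartridge's centre
- amber_cartridge_centre (a point): centre of an amber cartridge with black cap, same shape, in the other place of the rack; leave it
- rack: fixed white rack 170 x 120 x 8 mm with two pairs of vee blocks (at y = -46 and +46 mm, 8 mm wide) holding the two cartridges along its y axis at x = -42.5 and +42.5 mm; origin on the table at its centre
- tip_pot: white pot 64 mm across, 55 mm high, bystander
- screwdriver: screwdriver lying on the table, bystander
- wrench: wrench lying on the table, bystander
- solvent_bottle: white bottle 60 mm across, 140 mm high, bystander
- tile_stack: stack of dark red tiles 40 x 40 x 16 mm, bystander
There are look-alikes about, which are no part of the job. What is shaped like the blue_cartridge but green or pink is not meant.

How it is judged:
On the way, in this order (a step that is already met when the one before it is completed fails the run):
1. the bar has been lifted and swung aside by at least 1 rad (value of joint clamp_turn above 1 rad), for 0.2 s.
2. the blue cartridge lies in the groove, cap towards the stop, while the bar is still aside (y of blue_cap in the frame of holder_groove above 0.05 m and x of blue_cartridge_centre in the frame of holder_groove between -0.003 and 0.003 m and z of blue_cartridge_centre in the frame of holder_groove between -0.003 and 0.003 m and y of blue_cartridge_centre in the frame of holder_groove between -0.012 and 0.022 m and angle between the y axis of blue_cartridge and the y axis of holder, either way round below 0.05 rad and value of joint clamp_turn above 0.5 rad), for 0.2 s.
At the end, for the whole second after the job is handed in: The blue cartridge lies at rest in the groove, cap towards the stop (axis within 3 mm sideways and in height and within 0.05 rad), its cap touching the stop pad (more than 0.1 N); the bar is down in its fork (turn within 0.04 rad, lift 5 to 11 mm) and presses on the cartridge with more than 1.5 N (y of blue_cap in the frame of holder_groove above 0.05 m and x of blue_cartridge_centre in the frame of holder_groove between -0.003 and 0.003 m and z of blue_cartridge_centre in the frame of holder_groove between -0.003 and 0.003 m and y of blue_cartridge_centre in the frame of holder_groove between -0.012 and 0.022 m and angle between the y axis of blue_cartridge and the y axis of holder, either way round below 0.05 rad and value of joint clamp_turn between -0.04 and 0.04 rad and value of joint clamp_lift between 0.005 and 0.011 m and contact force between clamp_bar and blue_cartridge above 1.5 N and contact force between blue_cartridge and stop_bracket above 0.1 N and linear speed of blue_cartridge below 0.01 m/s).
It fails at once if the cartridge is jammed against the stop (more than 12 N) (contact force between blue_cartridge and stop_bracket above 12 N).
It fails at once if the bar bangs or is forced on to the cartridge (more than 20 N between them) (contact force between clamp_bar and blue_cartridge above 20 N).
It fails at once if the bar, over the cartridge, is let snap down (falls faster than 0.2 m/s) (velocity of joint clamp_lift below -0.2 m/s and value of joint clamp_turn below 0.3 rad and distance between blue_cartridge_centre and holder_groove below 0.05 m).
It fails at once if the cartridge is dropped or pressed hard into the holder (more than 50 N in all on groove, stop and bar) (contact force between blue_cartridge and holder above 50 N).
It fails at once if a bystander is moved by more than 20 mm (distance of any of amber_cartridge_centre, tip_pot, screwdriver, wrench, solvent_bottle, tile_stack from where it was at the start of the episode above 0.02 m).
It also fails if it takes over 72 s, if anything falls off the work surface, if the arm or the gripper's body presses on something with over 40 N, if the wrist force passes 120 N, or if a joint passes its speed limit or range.

## Working session

There is one attempt and no reset: what is moved stays moved. The work goes in short steps, Python scripts to look and compute and a shell command to move; the robot and the scene stay as the last step left them, time stands still between calls to the robot, and variables do not carry over. Pictures are saved under pics/ and viewed, at most 14 in all, crops included, and the job is handed in when it is done.

```bash
mkdir -p pics; cat > h.py <<'E'
import numpy as np, cv2
from scipy.spatial.transform import Rotation as R
from bench import ctrl, cams, order
def intr(p):
    f=200/np.tan(np.radians(p["fovy"])/2)
    return np.array([[f,0,p["cx"]],[0,f,p["cy"]],[0,0,1.]]),np.array(p["dist"],float)
def campose(p,st=None):
    if "world_to_cam" in p: return np.linalg.inv(np.array(p["world_to_cam"]))
    T=np.eye(4);T[:3,:3]=R.from_rotvec(st["orientation"]).as_matrix();T[:3,3]=st["tcp_pos"]
    return T@np.array(p["tool_from_camera"])
def ray(p,px,st=None):
    K,d=intr(p);u=cv2.undistortPoints(np.array([[px]],float),K,d)[0,0]
    C=campose(p,st);v=C[:3,:3]@np.array([u[0],-u[1],-1]);return C[:3,3],v
def atz(p,px,z,st=None):
    o,v=ray(p,px,st);return o+v*(z-o[2])/v[2]
def proj(p,X,st=None):
    K,d=intr(p);C=np.linalg.inv(campose(p,st));X=np.atleast_2d(X)@C[:3,:3].T+C[:3,3]
    X=X*[1,-1,-1];return cv2.projectPoints(X,np.zeros(3),np.zeros(3),K,d)[0][:,0]
def grab(n):
    st=ctrl.read_state();return cams.grab_frame(n),st
E
python3 - <<'E'
from h import *
Z=dict(holder=0,holder_groove=.048,clamp_post=.048,fork=.069,stop_bracket=.02,clamp_knob=.0865,clamp_bar=.0525,blue_cartridge_centre=.036,blue_cap=.036,amber_cartridge_centre=.036,rack=0,tip_pot=0,solvent_bottle=0,screwdriver=.01,wrench=0,tile_stack=0)
np.set_printoptions(precision=4,suppress=True)
for n in("top","side"):
    p,st=grab(n);cv2.imwrite(f"pics/{n}0.png",p["frame"])
    print(n,campose(p)[:3,3])
    for k,z in Z.items():
        for r in cams.pinpoint(p,k)[:3]:
            print(k,round(r["score"],2),np.round(r["centre"],1),atz(p,r["centre"],z)[:2])
E
```

```text
top [ 0.3459 -0.0853  1.0182]
holder 0.59 [258.9 182.1] [0.5766 0.0957]
holder_groove 0.9 [261.7 179.2] [0.5736 0.0797]
clamp_post 0.59 [257.  162.2] [0.6212 0.0929]
fork 0.86 [243.  195.4] [0.526  0.1248]
fork 0.54 [394.7 195.7] [ 0.5181 -0.2719]
stop_bracket 0.45 [222.3 172.6] [0.601  0.1946]
clamp_knob 0.81 [240.7 203.9] [0.5006 0.1264]
clamp_knob 0.63 [261.3 181.3] [0.559  0.0741]
clamp_bar 0.63 [256.1 160.9] [0.6236 0.0946]
blue_cartridge_centre 0.78 [406.8 304.1] [ 0.2409 -0.2952]
blue_cartridge_centre 0.69 [393.3 191.8] [ 0.5348 -0.2751]
blue_cartridge_centre 0.6 [479.  174.9] [ 0.577  -0.5073]
blue_cap 0.97 [368.4 188.8] [ 0.5443 -0.2084]
blue_cap 0.95 [511.7 174.5] [ 0.5763 -0.5939]
blue_cap 0.65 [379.7 325.5] [ 0.189  -0.2236]
amber_cartridge_centre 0.79 [399.4 217.7] [ 0.4642 -0.288 ]
rack 0.59 [394.  207.5] [ 0.4973 -0.2819]
tip_pot 0.96 [316.2 126.1] [ 0.7394 -0.0689]
solvent_bottle 0.68 [165.8 155.5] [0.6593 0.3635]
solvent_bottle 0.5 [262.4 183.7] [0.5718 0.0857]
screwdriver 0.79 [315.2 239.4] [ 0.4116 -0.0617]
wrench 0.71 [236.3 203.6] [0.516  0.1585]
wrench 0.68 [412
[... 599 characters left out ...]
0.5427 -0.2845]
blue_cartridge_centre 0.72 [439.8 335.9] [ 0.5783 -0.5233]
blue_cartridge_centre 0.69 [250.  185.8] [0.3122 0.0738]
blue_cap 0.93 [456.9 369.4] [ 0.5716 -0.599 ]
blue_cap 0.92 [366.3 236.5] [ 0.5481 -0.2211]
blue_cap 0.82 [235.2 289.5] [ 0.1872 -0.2367]
amber_cartridge_centre 0.76 [343.8 266.4] [ 0.4551 -0.2797]
rack 0.92 [357.  268.8] [ 0.4939 -0.2817]
tip_pot 0.71 [394.7 186.5] [ 0.7282 -0.0688]
solvent_bottle 0.68 [321.7 111.4] [0.6654 0.3658]
screwdriver 0.94 [295.9 213.9] [ 0.4074 -0.0584]
screwdriver 0.68 [323.8 110.3] [0.6701 0.3566]
wrench 0.58 [445.7 256.3] [ 0.7298 -0.3407]
tile_stack 0.73 [329.6 167.8] [0.5747 0.083 ]
tile_stack 0.49 [412.1 197. ] [ 0.7557 -0.1264]
```

View pics/top0.png

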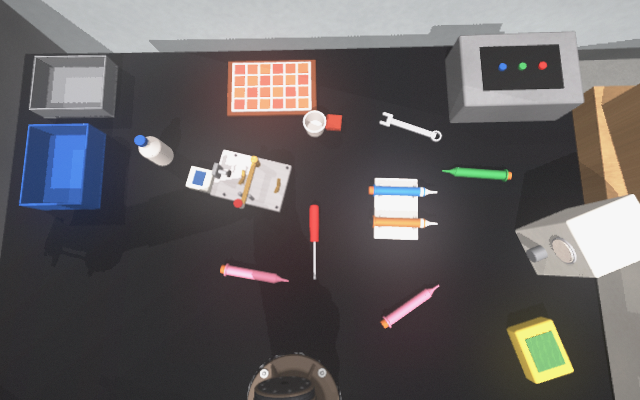

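View pics/side0.png

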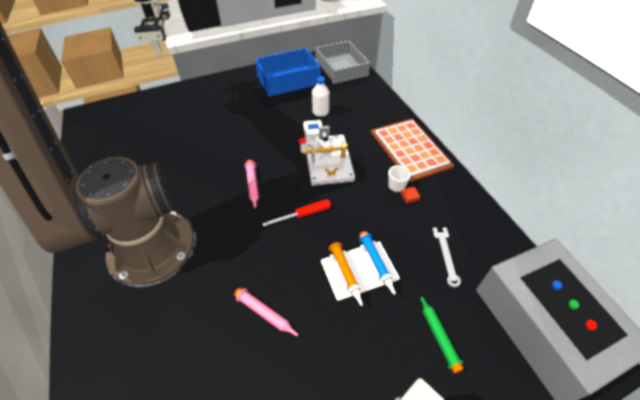

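The top view shows the holder at (255,180) with its red knob at (239,203) and the stop and box at its left. The white rack is at (396,208). The side view agrees.

Things that could be taken for the blue cartridge, by top-view pixel:
- Blue barrel in the rack at (393,191): this is the one I want.
- Orange/amber in the rack at (399,222).
- Pink at (253,274) and (410,306).
- Green at (479,174).

For the knob, the real one is the red cap at (239,203). The tip pot's red tile at (334,122) is not it.

```bash
cat >> h.py <<'E'
def plan(pos,yaw,zref=None):
    "tool down at pos, tool y axis at world angle yaw (mod pi): shift in present tool axes, then turn in tool axes (units of rows)"
    st=ctrl.read_state();A=R.from_rotvec(st["orientation"])
    best=None
    for y in (yaw,yaw+np.pi):
        ty=np.array([np.cos(y),np.sin(y),0]);tz=np.array([0,0,-1.]);B=np.array([np.cross(ty,tz),ty,tz]).T
        r=(A.inv()*R.from_matrix(B)).as_rotvec()
        if best is None or np.linalg.norm(r)<np.linalg.norm(best): best=r
    s=A.inv().apply(np.array(pos)-st["tcp_pos"])
    print("shift units",np.round(s/.075,3)," turn units",np.round(best/(np.pi/2),3),"q6",round(st["joint_pos"][5],2))
E
python3 - <<'E'
from h import *
np.set_printoptions(precision=4,suppress=True)
p=cams.grab_frame("top");c=p["frame"][150:245,350:455]
cv2.imwrite("pics/crop1.png",cv2.resize(c,None,fx=5,fy=5,interpolation=cv2.INTER_CUBIC))
w,st=grab("wrist");print(np.array(w["tool_from_camera"]),w["fovy"])
print(R.from_rotvec(st["orientation"]).as_matrix(),st["force"],st["joint_pos"])
plan([.53,.10,.33],np.radians(76.8))
E
```

```text
[[-0.0004  0.9599  0.2804  0.0757]
 [ 1.      0.0002  0.0007  0.001 ]
 [ 0.0006  0.2804 -0.9599 -0.1582]
 [ 0.      0.      0.      1.    ]] 71.2847902311543
[[ 0.9638 -0.2665 -0.    ]
 [-0.2665 -0.9638  0.    ]
 [-0.     -0.     -1.    ]] [-0.0172  0.207  -0.0338] [ 1.5891  0.3586  0.0119 -0.     -1.2241 -0.2881]
shift units [ 6.455  5.831 -1.379]  turn units [-0.     0.    -0.025] q6 -0.29
```

View pics/crop1.png

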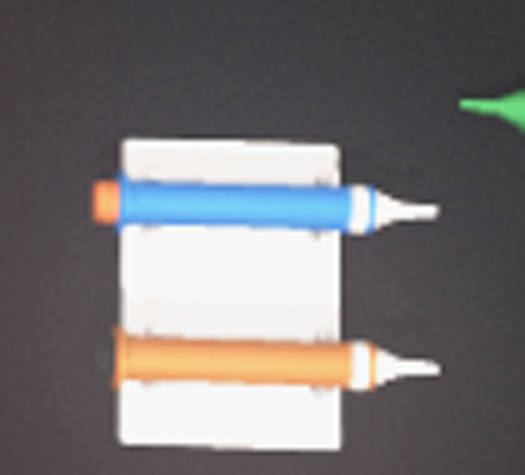

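The crop confirms the choice: blue barrel with orange cap at the top (105,200), and amber with black cap below it.

```bash
python3 -m jog '[0.43,0.389,-0.18,0,0,0, 0.43,0.389,-0.18,0,0,0, 0.43,0.389,-0.18,0,0,0, 0.43,0.389,-0.18,0,0,0, 0.43,0.389,-0.18,0,0,0]' -0.1
python3 -m jog '[0.43,0.389,-0.1,0,0,0, 0.43,0.389,-0.1,0,0,0, 0.43,0.389,-0.1,0,0,0, 0.43,0.389,-0.1,0,0,0, 0.43,0.389,-0.08,0,0,0]'
python3 -m jog '[0.43,0.389,0,0,0,0, 0.43,0.389,0,0,0,0, 0.43,0.389,0,0,0,0, 0.43,0.389,0,0,0,0, 0.43,0.389,0,0,0,0]'
python3 - <<'E'
from h import *
plan([.53,.10,.33],np.radians(76.8))
E
```

```text
clock: 2.3
tcp_pos: [0.2971, 0.4654, 0.2948]
orientation: [-3.113, 0.422, -0.0]
force: [-0.1, 0.8, 1.0]
gripper_width: 0.604
grip_force: 0.0
clock: 2.8
tcp_pos: [0.4136, 0.2818, 0.331]
orientation: [-3.112, 0.422, -0.001]
force: [0.5, 0.8, 0.5]
gripper_width: 0.451
grip_force: 0.0
clock: 3.3
tcp_pos: [0.5302, 0.0981, 0.3305]
orientation: [-3.113, 0.422, -0.001]
force: [0.6, -0.4, 0.4]
gripper_width: 0.449
grip_force: 0.0
shift units [-0.009 -0.023  0.006]  turn units [-0.    -0.    -0.025] q6 0.75
```

```bash
cat >> h.py <<'E'
HP=dict(holder_groove=[0,0,.048],clamp_post=[.05,.024,.048],fork=[-.048,.024,.069],stop_bracket=[0,.119,.02],clamp_knob=[-.078,.024,.0865],clamp_bar=[.05,.024,.0525],holder=[0,0,0])
def fit(names,views):
    "holder x,y,yaw from detections in views=[(pic,state)]; robust least squares"
    from scipy.optimize import least_squares
    obs=[]
    for p,st in views:
        for k in names:
            for r in cams.pinpoint(p,k)[:1]:
                obs.append((k,r["score"],atz(p,r["centre"],HP[k][2],st)[:2]))
    def res(v):
        c,s=np.cos(v[2]),np.sin(v[2]);M=np.array([[c,-s],[s,c]])
        return np.concatenate([(M@HP[k][:2]+v[:2]-o)*sc for k,sc,o in obs])
    r=least_squares(res,[.575,.085,-.23],loss="soft_l1",f_scale=.002)
    e=r.fun.reshape(-1,2)
    for (k,sc,o),x in zip(obs,e): print(k,round(sc,2),o,np.round(x/sc*1e3,1),"mm")
    print("holder",r.x);return r.x
E
python3 - <<'E'
from h import *
np.set_printoptions(precision=4,suppress=True)
v=grab("wrist");cv2.imwrite("pics/w1.png",v[0]["frame"])
h=fit(list(HP),[v]);np.save("holder.npy",h)
E
```

```text
holder_groove 0.66 [0.5695 0.0838] [1.7 4.4] mm
clamp_post 0.65 [0.6256 0.0958] [0.1 2.7] mm
stop_bracket 0.79 [0.6022 0.2029] [-0.5  0.3] mm
clamp_knob 0.59 [0.4959 0.132 ] [ 6.1 -0.6] mm
clamp_bar 0.96 [0.6269 0.1001] [-1.2 -1.6] mm
holder 0.68 [0.5725 0.09  ] [-1.2 -1.9] mm
holder [ 0.5713  0.0882 -0.2592]
```

View pics/w1.png

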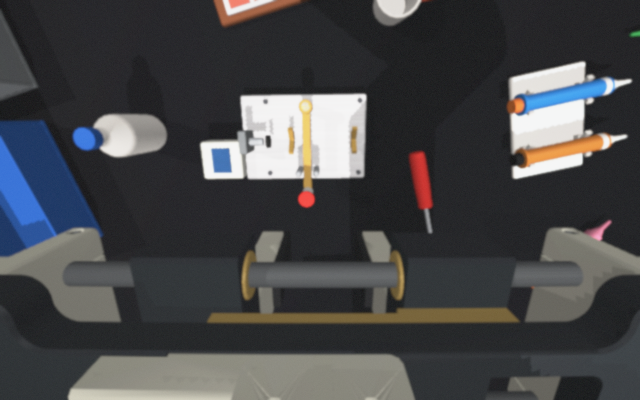

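The wrist view shows the holder with its red knob at (306,199), the post end of the bar at (306,106), the gold vees at (291,140) and (354,140), and the stop at (257,142). I'll go lower for a finer fix.

```bash
python3 -m jog '[-0.12,-0.06,0.43,0,0,0, -0.12,-0.06,0.43,0,0,0, -0.12,-0.06,0.43,0,0,0, -0.12,-0.06,0.43,0,0,0, 0,0,0,0,0,0]' -0.1 | sed -n 2p
python3 - <<'E'
from h import *
np.set_printoptions(precision=4,suppress=True)
v=grab("wrist");cv2.imwrite("pics/w2.png",v[0]["frame"])
h=fit(list(HP),[v]);np.save("holder2.npy",h)
f=v[0]["frame"].astype(int);m=((f[...,2]>130)&(f[...,1]<70)&(f[...,0]<80)).astype(np.uint8);m[260:]=0
n,l,s,c=cv2.connectedComponentsWithStats(m)
for i in range(1,n):
    if s[i,4]>60: print("red",c[i],s[i],atz(v[0],c[i],.1035,v[1]))
E
```

```text
tcp_pos: [0.4962, 0.127, 0.1975]
clamp_post 0.96 [0.628  0.0987] [-1.2 -0. ] mm
fork 0.69 [0.5307 0.1196] [0.9 2.4] mm
stop_bracket 0.82 [0.6017 0.2062] [-0.8 -3.4] mm
clamp_knob 0.68 [0.4981 0.1304] [ 4.4 -1.2] mm
clamp_bar 0.89 [0.6262 0.0978] [0.6 0.8] mm
holder 0.56 [0.5743 0.0861] [-1.8  1.2] mm
holder [ 0.5725  0.0873 -0.2406]
red [475.5705 169.1572] [ 463  130   25   81 1425] [ 0.4879 -0.018   0.1035]
red [316.8698 195.4556] [305 185  25  24 169] [0.5025 0.1293 0.1035]
```

View pics/w2.png

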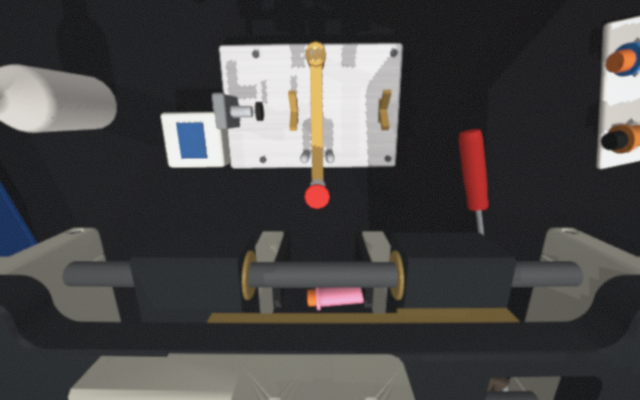

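The knob cap is at (317,196), the fork pins at (306,156) and (330,156), and the plate corners at (221,45), (402,43), (395,165) and (233,167). I'll refine the pose from the corners and the cap.

```bash
python3 - <<'E'
from h import *
np.set_printoptions(precision=4,suppress=True)
v=grab("wrist");P=v[0];g=cv2.cvtColor(P["frame"],cv2.COLOR_BGR2GRAY)
c=np.array([[221,45],[402,43],[395,165],[233,167]],np.float32).reshape(-1,1,2)
c=cv2.cornerSubPix(g,c,(4,4),(-1,-1),(3,50,.01)).reshape(-1,2);print(c)
W=np.array([atz(P,x,.02,v[1])[:2] for x in c]);H=np.array([[.0675,.1],[.0675,-.1],[-.0675,-.1],[-.0675,.1]])
print(np.linalg.norm(W-np.roll(W,1,0),axis=1))
a=W-W.mean(0);th=np.arctan2((H[:,0]*a[:,1]-H[:,1]*a[:,0]).sum(),(H*a).sum());M=np.array([[np.cos(th),-np.sin(th)],[np.sin(th),np.cos(th)]])
print("holder",W.mean(0),th,"knob",W.mean(0)+M@[-.078,.024],"post",W.mean(0)+M@[.05,.024])
k=atz(P,[317.2,196.5],.1035,v[1])[:2];po=W.mean(0)+M@[.05,.024]
print("cap",k,np.linalg.norm(k-po),np.arctan2(*(po-k)[::-1]))
np.save("holder3.npy",np.r_[W.mean(0),th])
plan([*k,.13],th+np.pi/2)
E
```

```text
[[221.      45.    ]
 [402.      43.    ]
 [394.8829 168.4398]
 [234.9454 170.6655]]
[0.1403 0.1993 0.1392 0.1975]
holder [0.5847 0.1142] -0.25622441430646853 knob [0.5153 0.1572] post [0.6392 0.1247]
cap [0.505  0.1301] 0.13428959813826133 -0.039687039018599025
shift units [ 0.049 -0.057  0.959]  turn units [-0.001 -0.001 -0.009] q6 0.67
```

The plate is not centred on the holder's origin, so I use it for yaw only (about -0.254). Post and cap then agree: post (0.627,0.098), knob (0.504,0.130), groove (0.5725,0.087). Next I go down on the knob.

```bash
python3 -m jog '[0.036,-0.057,0.3,0,0,-0.01, 0,0,0.35,0,0,0, 0,0,0.35,0,0,0, 0,0,0.35,0,0,0, 0,0,0.38,0,0,0]'; python3 -m jog '[0,0,0,0,0,0, 0,0,0,0,0,0, 0,0,0,0,0,0, 0,0,0,0,0,0, 0,0,0,0,0,0]' -1;  python3 -m jog '[0,0,0,0,0,0, 0,0,0,0,0,0, 0,0,0,0,0,0]'
```

```text
clock: 5.15
tcp_pos: [0.504, 0.1303, 0.071]
orientation: [-3.115, 0.398, -0.002]
force: [1.3, -0.5, -0.7]
gripper_width: 0.445
grip_force: 0.0
clock: 5.65
tcp_pos: [0.5043, 0.1306, 0.0726]
orientation: [-3.115, 0.397, -0.003]
force: [1.8, -0.3, 0.7]
gripper_width: 0.245
grip_force: 30.0
clock: 5.95
tcp_pos: [0.5039, 0.1304, 0.0717]
orientation: [-3.116, 0.398, -0.002]
force: [2.3, 0.4, 0.9]
gripper_width: 0.244
grip_force: 30.0
```

The opening reads 21.5 mm, so the pads are on the cap because I am 4 mm high. I'll regrip lower.

```bash
python3 -m jog '[0,0,0,0,0,0, 0,0,0,0,0,0, 0,0,0,0,0,0, 0,0,0.055,0,0,0, 0,0,0,0,0,0]' -0.1; python3 -m jog '[0,0,0,0,0,0, 0,0,0,0,0,0, 0,0,0,0,0,0, 0,0,0,0,0,0, 0,0,0,0,0,0]' -1;  python3 -m jog '[0,0,0,0,0,0, 0,0,0,0,0,0, 0,0,0,0,0,0]'
```

```text
clock: 6.45
tcp_pos: [0.5028, 0.1299, 0.0665]
orientation: [3.115, -0.398, -0.002]
force: [-0.1, -0.4, -0.9]
gripper_width: 0.45
grip_force: 0.0
clock: 6.95
tcp_pos: [0.5034, 0.1302, 0.0672]
orientation: [-3.116, 0.398, -0.0]
force: [-0.3, -0.5, -0.1]
gripper_width: 0.241
grip_force: 30.0
clock: 7.25
tcp_pos: [0.5034, 0.1302, 0.0672]
orientation: [-3.116, 0.398, -0.0]
force: [0.8, 0.6, -0.2]
gripper_width: 0.242
grip_force: 30.0
```

```bash
python3 -m jog '[0,0,-0.027,0,0,0, 0,0,-0.027,0,0,0, 0,0,-0.027,0,0,0, 0,0,0,0,0,0, 0,0,0,0,0,0]'
python3 - <<'E'
from h import *
v=grab("wrist");cv2.imwrite("pics/w3.png",cv2.resize(v[0]["frame"][0:330,120:520],None,fx=1.8,fy=1.8))
print(v[1]["force"],v[1]["tcp_pos"])
E
```

```text
clock: 7.75
tcp_pos: [0.5042, 0.1303, 0.0733]
orientation: [-3.116, 0.398, -0.002]
force: [5.1, -1.6, -5.7]
gripper_width: 0.248
grip_force: 30.0
[ 5.09698543 -1.58860938 -5.68726601] [0.50422524 0.13026512 0.07327429]
```

View pics/w3.png

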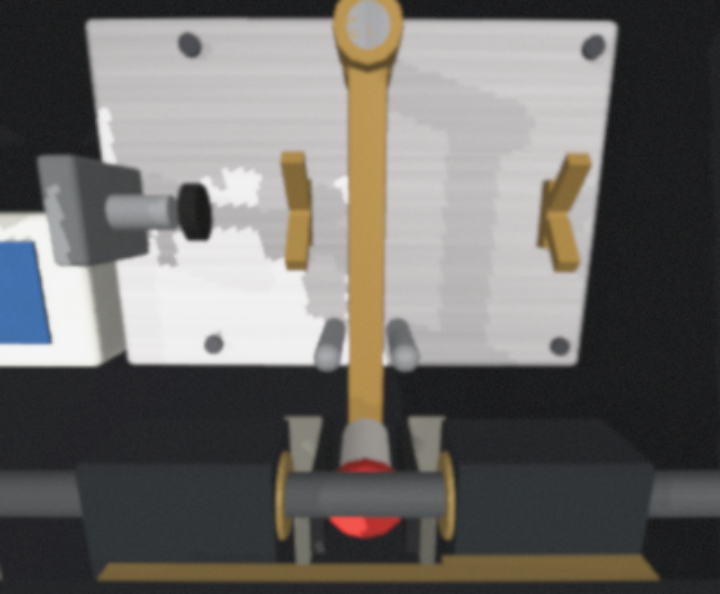

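It is gripping: fz is -5.7 N as the bar lifts clear of the pins at (330,345) and (403,345). I'll lift to about 24 mm.

```bash
python3 -m jog '[0,0,-0.05,0,0,0, 0,0,-0.05,0,0,0, 0,0,-0.05,0,0,0, 0,0,-0.05,0,0,0, 0,0,-0.03,0,0,0]';python3 -m jog '[0,0,0,0,0,0, 0,0,0,0,0,0]'
python3 - <<'E'
from h import *
v=grab("wrist");np.set_printoptions(precision=4,suppress=True)
for k in("clamp_knob","fork","clamp_post"):
    for r in cams.pinpoint(v[0],k)[:2]: print(k,r["score"],r["centre"],[atz(v[0],r["centre"],z,v[1])[:2] for z in (HP[k][2],HP[k][2]+.024)])
f=v[0]["frame"].astype(int);m=((f[...,2]>130)&(f[...,1]<70)&(f[...,0]<80)).astype(np.uint8)
n,l,s,c=cv2.connectedComponentsWithStats(m)
for i in range(1,n):
    if s[i,4]>60: print("red",c[i],s[i])
q=R.from_rotvec(v[1]["orientation"]).as_matrix();print(q)
E
```

```text
clock: 8.3
tcp_pos: [0.5047, 0.1302, 0.0906]
orientation: [-3.116, 0.398, -0.003]
force: [9.2, -3.4, -9.3]
gripper_width: 0.246
grip_force: 30.0
clock: 8.5
tcp_pos: [0.5047, 0.1302, 0.0904]
orientation: [-3.116, 0.398, -0.003]
force: [8.8, -2.5, -10.2]
gripper_width: 0.241
grip_force: 30.0
clamp_knob 0.69 [202.5, 116.7] [array([0.5954, 0.1751]), array([0.5928, 0.1655])]
clamp_knob 0.63 [321.9, 260.2] [array([0.4923, 0.1328]), array([0.5049, 0.1295])]
fork 0.65 [324.0, 194.8] [array([0.5298, 0.1217]), array([0.5361, 0.1201])]
fork 0.21 [320.5, 27.8] [array([0.6262, 0.0988]), array([0.6197, 0.1003])]
clamp_post 0.82 [321.8, 37.1] [array([0.6265, 0.098 ]), array([0.6206, 0.0995])]
red [540.3972 197.1346] [ 526  149   35  111 2326]
red [324.0648 258.9444] [312 255  24   7 108]
red [326.4318 292.1477] [304 287  37  12  88]
[[ 0.9679 -0.2514  0.002 ]
 [-0.2514 -0.9679  0.0003]
 [ 0.0018 -0.0008 -1.    ]]
```

```bash
python3 -m jog '[0.0123,-0.204,0,0,0,0.0764, 0.0123,-0.204,0,0,0,0.0764, 0.0123,-0.204,0,0,0,0.0764, 0,0,0,0,0,0]'
python3 - <<'E'
from h import *
s=ctrl.read_state();q=R.from_rotvec(s["orientation"]).as_matrix();t=s["tcp_pos"];po=np.array([.6268,.098])
print("r",np.hypot(*(t[:2]-po)),"turn tool",-np.arctan2(q[1,0],q[0,0])-.254,"turn pos",-np.arctan2(*(po-t[:2])[::-1])-.254,s["joint_pos"])
E
```

```text
clock: 9.1
tcp_pos: [0.5241, 0.1718, 0.0898]
orientation: [2.992, -0.955, 0.002]
force: [8.6, -6.9, -10.0]
gripper_width: 0.242
grip_force: 30.0
r 0.1264324927585186 turn tool 0.3637789839690919 turn pos 0.3691676102864072 [ 0.67304457  0.28740691 -0.43980588  0.00213584 -0.84413594  0.27855266]
```

```bash
python3 -m jog '[0.0123,-0.204,0,0,0,0.0764, 0.0123,-0.204,0,0,0,0.0764, 0.0123,-0.204,0,0,0,0.0764, 0.0123,-0.204,0,0,0,0.0764, 0.0123,-0.204,0,0,0,0.0764]'
python3 -m jog '[0.0123,-0.204,0,0,0,0.0764, 0.0123,-0.204,0,0,0,0.0764, 0.0123,-0.204,0,0,0,0.0764, 0.0123,-0.204,0,0,0,0.0764, 0.0123,-0.204,0,0,0,0.0764]'
python3 -m jog '[0,0,0,0,0,0, 0,0,0,0,0,0]'
cat >> h.py <<'E'
def turn():
    s=ctrl.read_state();q=R.from_rotvec(s["orientation"]).as_matrix();t=s["tcp_pos"];po=np.array([.6268,.098])
    print("r",np.hypot(*(t[:2]-po)),"turn tool",-np.arctan2(q[1,0],q[0,0])-.254,"turn pos",-np.arctan2(*(po-t[:2])[::-1])-.254,s["joint_pos"])
E
python3 -c "from h import *;turn()"
```

```text
clock: 9.6
tcp_pos: [0.5817, 0.2155, 0.0887]
orientation: [2.571, -1.796, -0.001]
force: [4.7, -8.5, -9.0]
gripper_width: 0.245
grip_force: 30.0
clock: 10.1
tcp_pos: [0.6557, 0.2194, 0.0875]
orientation: [1.923, -2.474, -0.001]
force: [-1.2, -5.2, -9.2]
gripper_width: 0.243
grip_force: 30.0
clock: 10.3
tcp_pos: [0.6556, 0.2193, 0.0873]
orientation: [1.928, -2.471, -0.002]
force: [0.0, -5.8, -9.8]
gripper_width: 0.244
grip_force: 30.0
r 0.12470386209080928 turn tool 1.5624558470636658 turn pos 1.5502534274162767 [ 6.03595890e-01  4.94482713e-01 -1.08519107e-01 -6.89968952e-04
 -9.75688547e-01 -8.48882018e-01]
```

```bash
python3 -m jog '[0,0,0.06,0,0,0, 0,0,0.06,0,0,0, 0,0,0.06,0,0,0, 0,0,0.06,0,0,0, 0,0,0.01,0,0,0]'
python3 -m jog '[0,0,0,0,0,0, 0,0,0,0,0,0, 0,0,0,0,0,0, 0,0,-0.3,0,0,0, 0,0,-0.6,0,0,0]' -0.1
python3 -m jog '[0,0,-0.66,0,0,0, 0,0,-0.66,0,0,0, 0,0,-0.2,0,0,0]'
python3 - <<'E'
from h import *
plan([.525,-.28,.25],np.arctan2(-.276+.28,.076))
c,cap=np.array([.539,-.28]),np.array([.546,-.215]);print(cap-c)
v=grab("wrist");cv2.imwrite("pics/w4.png",v[0]["frame"])
E
```

```text
clock: 10.8
tcp_pos: [0.656, 0.2202, 0.0695]
orientation: [1.931, -2.471, -0.001]
force: [0.1, -5.5, -6.1]
gripper_width: 0.242
grip_force: 30.0
clock: 11.3
tcp_pos: [0.6561, 0.2216, 0.1367]
orientation: [1.932, -2.47, -0.002]
force: [0.7, 0.5, -0.3]
gripper_width: 0.449
grip_force: 0.0
clock: 11.6
tcp_pos: [0.6604, 0.2232, 0.2615]
orientation: [-1.93, 2.465, -0.004]
force: [0.3, 0.2, 0.1]
gripper_width: 0.448
grip_force: 0.0
shift units [6.947 0.142 0.103]  turn units [-0.006  0.004 -0.188] q6 -0.85
[0.007 0.065]
```

View pics/w4.png

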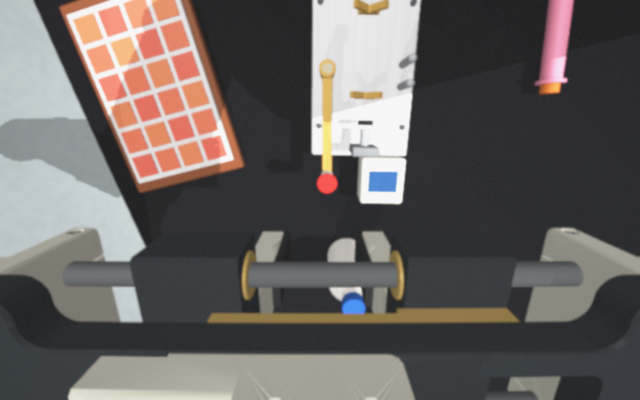

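The bar is aside, with the knob at (327,183), clear of the stop bracket. On to the rack.

```bash
python3 -m jog '[0.61,0.014,0,0,0,0, 0.61,0.014,0,0,0,0, 0.61,0.014,0,0,0,0, 0.61,0.014,0,0,0,0, 0.61,0.014,0,0,0,0]' 0.12
python3 -m jog '[0.61,0.014,0,0,0,0, 0.61,0.014,0,0,0,0, 0.61,0.014,0,0,0,0, 0.61,0.014,0.3,0,0,0, 0.61,0.014,0.3,0,0,0]'
python3 -m jog '[0,0,0.2,0,0,-0.094, 0,0,0,0,0,-0.094, 0,0,0,0,0,0, 0,0,0,0,0,0]'
python3 - <<'E'
from h import *
np.set_printoptions(precision=4,suppress=True)
v=grab("wrist");P,st=v;print(st["tcp_pos"]);cv2.imwrite("pics/w5.png",P["frame"])
for k,z in dict(blue_cartridge_centre=.036,blue_cap=.036,amber_cartridge_centre=.036).items():
    for r in cams.pinpoint(P,k)[:3]: print(k,round(r["score"],2),r["centre"],atz(P,r["centre"],z,st)[:2])
hsv=cv2.cvtColor(P["frame"],cv2.COLOR_BGR2HSV)
m=cv2.inRange(hsv,(98,120,60),(118,255,255));m[250:]=0
n,l,s,c=cv2.connectedComponentsWithStats(m);i=1+s[1:,4].argmax();print("blue blob",c[i],s[i])
ys,xs=np.nonzero(l==i);b=np.array([atz(P,(x,y),.040,st)[:2] for x,y in list(zip(xs,ys))[::5]])
mu=b.mean(0);w,V=np.linalg.eigh(np.cov((b-mu).T));a=V[:,1]*np.sign(V[1,1]);pr=(b-mu)@a
print("mean",mu,"axis",a,np.arctan2(-a[0],a[1]),"extent",pr.min(),pr.max(), "mid",mu+a*(pr.min()+pr.max())/2)
E
```

```text
clock: 12.15
tcp_pos: [0.5972, 0.0001, 0.2538]
orientation: [-1.935, 2.473, -0.001]
force: [1.0, -0.8, -0.3]
gripper_width: 0.558
grip_force: 0.0
clock: 12.65
tcp_pos: [0.5381, -0.2191, 0.21]
orientation: [-1.934, 2.472, -0.004]
force: [1.5, 0.2, -0.8]
gripper_width: 0.557
grip_force: 0.0
clock: 13.05
tcp_pos: [0.5384, -0.2176, 0.1947]
orientation: [-2.273, 2.167, -0.002]
force: [0.7, -1.1, -1.1]
gripper_width: 0.558
grip_force: 0.0
[ 0.5384 -0.2176  0.1947]
blue_cartridge_centre 0.93 [582.3, 126.2] [ 0.2523 -0.3003]
blue_cartridge_centre 0.57 [324.1, 122.5] [ 0.5399 -0.2894]
blue_cartridge_centre 0.51 [324.8, 121.3] [ 0.5392 -0.2907]
blue_cap 0.81 [316.3, 191.8] [ 0.5452 -0.2105]
blue_cap 0.58 [601.0, 186.2] [ 0.2084 -0.2336]
amber_cartridge_centre 0.66 [400.6, 132.7] [ 0.4547 -0.2826]
blue blob [324.8938 126.5121] [ 305   66   38  121 2552]
mean [ 0.5393 -0.284 ] axis [0.0569 0.9984] -0.05690871124637325 extent -0.06192627342857839 0.06461099154917027 mid [ 0.5394 -0.2827]
```

View pics/w5.png

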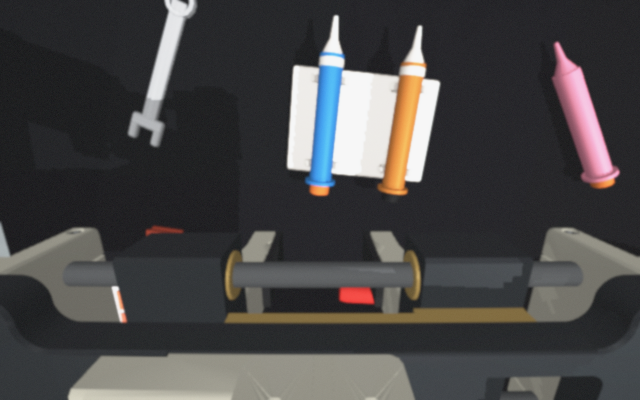

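The blue cartridge is at (325,125) with its orange cap at (318,190) nearest the gripper. Amber lies to its right at (402,130). The measured cap-to-centre distance of 80 mm fits.

```bash
python3 - <<'E'
from h import *
plan([.5386,-.305,.017],-.065)
E
```

```text
shift units [1.167 0.058 2.368]  turn units [-0.001 -0.     0.074] q6 0.1
```

```bash
python3 -m jog '[0.58,0.029,0.2,0,0,0, 0.587,0.029,0.2,0,0,0, 0,0,0.5,0,0,0.074, 0,0,0.5,0,0,0, 0,0,0,0,0,0]'
python3 - <<'E'
from h import *
np.set_printoptions(precision=4,suppress=True)
plan([.5386,-.305,.017],-.065)
v=grab("wrist");P,st=v
hsv=cv2.cvtColor(P["frame"],cv2.COLOR_BGR2HSV)
m=cv2.inRange(hsv,(98,120,60),(118,255,255))
for r in range(60,300,30):
    x=np.nonzero(m[r])[0]
    if len(x): a,b=atz(P,(x.min(),r),.036,st),atz(P,(x.max(),r),.036,st);print(r,x.min(),x.max(),(a+b)[:2]/2,np.linalg.norm(a-b))
E
```

```text
clock: 13.75
tcp_pos: [0.5346, -0.3044, 0.0842]
orientation: [2.143, -2.291, -0.012]
force: [-0.9, -0.8, 0.3]
gripper_width: 0.561
grip_force: 0.0
shift units [ 0.007 -0.061  0.896]  turn units [ 0.005  0.002 -0.001] q6 0.14
150 332 332 [ 0.5234 -0.3577] 0.0
180 301 332 [ 0.5364 -0.3361] 0.02341294400981839
210 303 332 [ 0.5373 -0.3122] 0.02260628211407324
240 304 332 [ 0.5388 -0.2867] 0.022559964859623166
```

```bash
python3 -m jog '[0,-0.03,0.4,0,0,0, 0,0,0.3,0,0,0, 0,0,0.19,0,0,0, 0,0,0,0,0,0]'
python3 -m jog '[0,0,0,0,0,0, 0,0,0,0,0,0, 0,0,0,0,0,0, 0,0,0,0,0,0, 0,0,0,0,0,0]' -1; python3 -m jog '[0,0,0,0,0,0, 0,0,0,0,0,0]'
```

```text
clock: 14.2
tcp_pos: [0.5404, -0.3051, 0.0223]
orientation: [2.149, -2.291, -0.001]
force: [0.3, 0.6, 0.6]
gripper_width: 0.558
grip_force: 0.0
clock: 14.7
tcp_pos: [0.5382, -0.3054, 0.0231]
orientation: [2.147, -2.29, -0.004]
force: [-7.9, 1.0, 7.6]
gripper_width: 0.275
grip_force: 30.0
clock: 14.9
tcp_pos: [0.5382, -0.3054, 0.0231]
orientation: [2.147, -2.29, -0.004]
force: [-6.6, 0.7, 7.3]
gripper_width: 0.275
grip_force: 30.0
```

```bash
python3 -m jog '[0,0,0,0,0,0, 0,0,0,0,0,0, 0,0.028,0.08,0,0,0, 0,0,0,0,0,0, 0,0,0,0,0,0]' 0.12
python3 -m jog '[0,0,0,0,0,0, 0,0,0,0,0,0, 0,0,0,0,0,0, 0,0,0,0,0,0, 0,0,0,0,0,0]' -1; python3 -m jog '[0,0,0,0,0,0, 0,0,0,0,0,0]'
```

```text
clock: 15.4
tcp_pos: [0.5381, -0.3053, 0.016]
orientation: [2.149, -2.291, -0.001]
force: [0.1, -0.2, -0.4]
gripper_width: 0.555
grip_force: 0.0
clock: 15.9
tcp_pos: [0.5381, -0.3054, 0.0164]
orientation: [2.149, -2.292, -0.0]
force: [-0.8, 0.7, 0.9]
gripper_width: 0.275
grip_force: 30.0
clock: 16.1
tcp_pos: [0.5381, -0.3054, 0.0164]
orientation: [2.149, -2.292, -0.0]
force: [-0.9, 0.5, 1.2]
gripper_width: 0.281
grip_force: 30.0
```

```bash
python3 -m jog '[0,0,-0.1,0,0,0, 0,0,-0.3,0,0,0, 0,0,-0.6,0,0,0, 0,0,-0.6,0,0,0, 0,0,-0.6,0,0,0]'
python3 -c "
from h import *
plan([.5674,.0676,.15],-.254)"
```

```text
clock: 16.6
tcp_pos: [0.5379, -0.3052, 0.1833]
orientation: [2.149, -2.292, -0.0]
force: [1.8, -0.4, -1.2]
gripper_width: 0.276
grip_force: 30.0
shift units [-4.985 -0.073  0.446]  turn units [0.    0.    0.121] q6 0.14
```

```bash
python3 -m jog '[-0.5,-0.008,0,0,0,0, -0.56,-0.008,0,0,0,0, -0.56,-0.008,0,0,0,0, -0.56,-0.008,0,0,0,0, -0.56,-0.008,0,0,0,0]'
python3 -m jog '[-0.56,-0.008,0,0,0,0, -0.56,-0.008,0,0,0,0, -0.56,-0.008,0,0,0,0, -0.45,-0.008,0,0,0,0, -0.11,0,0.1,0,0,0.06]'
python3 -m jog '[0,0,0.2,0,0,0.061, 0,0,0.3,0,0,0, 0,0,0,0,0,0, 0,0,0,0,0,0]'
python3 - <<'E'
from h import *
np.set_printoptions(precision=4,suppress=True)
plan([.5674,.0676,.09],-.254)
v=grab("wrist");P,st=v;cv2.imwrite("pics/w6.png",cv2.resize(P["frame"][0:320,140:540],None,fx=1.8,fy=1.8))
for k in HP:
    for r in cams.pinpoint(P,k)[:1]: print(k,round(r["score"],2),r["centre"],atz(P,r["centre"],HP[k][2],st)[:2])
p=cams.grab_frame("top")
for k in("blue_cartridge_centre","blue_cap"):
    for r in cams.pinpoint(p,k)[:4]: print(k,round(r["score"],2),r["centre"],atz(p,r["centre"],st["tcp_pos"][2]+.0196)[:2])
E
```

```text
clock: 17.1
tcp_pos: [0.5542, -0.0989, 0.1819]
orientation: [-2.148, 2.292, -0.0]
force: [1.5, 0.2, -2.7]
gripper_width: 0.276
grip_force: 30.0
clock: 17.6
tcp_pos: [0.5685, 0.0704, 0.1751]
orientation: [-2.039, 2.386, -0.001]
force: [-0.9, -0.8, -1.5]
gripper_width: 0.275
grip_force: 30.0
clock: 18.0
tcp_pos: [0.5676, 0.0669, 0.1368]
orientation: [1.922, -2.484, 0.0]
force: [0.9, -0.5, -1.4]
gripper_width: 0.275
grip_force: 30.0
shift units [-0.009  0.005  0.623]  turn units [ 0. -0.  0.] q6 -0.71
blue_cartridge_centre 0.96 [479.1, 171.7] [ 0.5565 -0.4565]
blue_cartridge_centre 0.92 [410.1, 305.4] [ 0.2509 -0.2767]
blue_cartridge_centre 0.69 [247.9, 273.3] [0.3269 0.0907]
blue_cap 0.96 [380.0, 323.2] [ 0.2132 -0.2075]
blue_cap 0.96 [220.9, 265.3] [0.3461 0.1535]
blue_cap 0.72 [513.1, 173.4] [ 0.5507 -0.5351]
blue_cap 0.71 [217.9, 163.9] [0.588  0.1676]
```

View pics/w6.png

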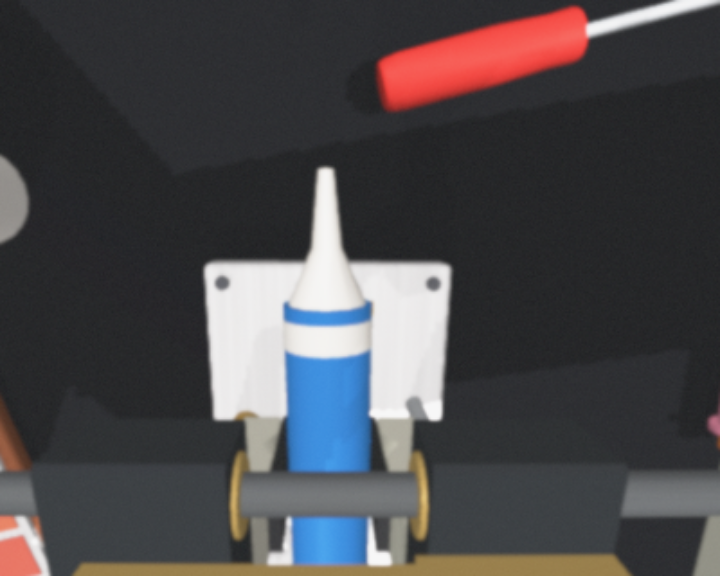

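The cartridge is held straight over the groove with its nozzle tip at (325,168) in this crop. I'll check the grip offset from the tip.

```bash
python3 - <<'E'
from h import *
np.set_printoptions(precision=4,suppress=True)
v=grab("wrist");P,st=v;print(st["tcp_pos"]);z=st["tcp_pos"][2]+.0196
yd=np.array([.2513,.968])
for nm,px,off,dz in(("tip",(320.6,93.5),.103,.003),("barrel end",(322,168),.068,.0125)):
    w=atz(P,px,z+dz,st)[:2];c=w+yd*off;d=c-st["tcp_pos"][:2];print(nm,w,"centre",c,"offset along",d@yd,"lateral",d@[.968,-.2513])
# plate corners of near edge, z=.02 : crop (206,264),(450,264)
for q in((206,264),(450,264)):
    w=atz(P,(q[0]/1.8+140,q[1]/1.8),.02,st)[:2]-[.5725,.0873];print("plate corner in holder",w@[.968,-.2513],w@yd)
E
```

```text
[0.5677 0.067  0.1366]
tip [ 0.5464 -0.0179] centre [0.5723 0.0818] offset along 0.015488906679511789 lateral 0.0007176792418125595
barrel end [0.554  0.0139] centre [0.5711 0.0797] offset along 0.013180259559060985 lateral 0.00010250246726286599
plate corner in holder 0.06662467015786248 -0.07075297882724162
plate corner in holder -0.06540666162942946 -0.07064548983999269
```

```bash
python3 -m jog '[0,-0.007,0.4,0,0,0, 0,0,0.4,0,0,0, 0,0,0.3,0,0,0, 0,0,0.1,0,0,0, 0,0,0,0,0,0]'
python3 -m jog '[0,0,0.03,0,0,0, 0,0,0.03,0,0,0, 0,0,0.03,0,0,0, 0,0,0,0,0,0, 0,0,0,0,0,0]'
python3 -m jog '[0,0,0.02,0,0,0, 0,0,0.02,0,0,0, 0,0,0.02,0,0,0, 0,0,0,0,0,0, 0,0,0,0,0,0]'
```

```text
clock: 19.1
tcp_pos: [0.5677, 0.0666, 0.0455]
orientation: [1.92, -2.483, -0.001]
force: [-0.3, -0.3, -0.9]
gripper_width: 0.275
grip_force: 30.0
clock: 19.6
tcp_pos: [0.5683, 0.0669, 0.04]
orientation: [-1.921, 2.485, -0.0]
force: [-1.0, 0.2, -0.5]
gripper_width: 0.276
grip_force: 30.0
clock: 20.1
tcp_pos: [0.5681, 0.0669, 0.035]
orientation: [1.922, -2.485, -0.0]
force: [-0.1, 0.8, -2.0]
gripper_width: 0.274
grip_force: 30.0
```

```bash
python3 -m jog '[0,0,0.02,0,0,0, 0,0,0.02,0,0,0, 0,0,0.013,0,0,0, 0,0,0,0,0,0]'
python3 -m jog '[0,0,0.013,0,0,0, 0,0,0.013,0,0,0, 0,0,0,0,0,0]'
```

```text
clock: 20.5
tcp_pos: [0.568, 0.0668, 0.0309]
orientation: [1.921, -2.485, -0.0]
force: [0.3, -0.2, -2.4]
gripper_width: 0.276
grip_force: 30.0
clock: 20.8
tcp_pos: [0.5682, 0.0669, 0.0303]
orientation: [-1.922, 2.485, -0.001]
force: [-5.2, -0.2, 10.2]
gripper_width: 0.276
grip_force: 30.0
```

```bash
python3 -m jog '[0,0.007,0,0,0,0, 0,0.007,0,0,0,0, 0,0,0,0,0,0, 0,0,0,0,0,0]'
```

```text
clock: 21.2
tcp_pos: [0.5673, 0.0673, 0.0294]
orientation: [-1.922, 2.485, -0.0]
force: [-2.3, 0.9, 4.3]
gripper_width: 0.276
grip_force: 30.0
```

```bash
python3 -m jog '[0,0.008,0,0,0,0, 0,0,0.007,0,0,0, 0,0,0,0,0,0, 0,0,0,0,0,0]';python3 -m jog '[0,0,0.007,0,0,0, 0,0,0,0,0,0, 0,0,0,0,0,0]'
```

```text
clock: 21.6
tcp_pos: [0.5669, 0.0674, 0.0291]
orientation: [-1.921, 2.485, -0.0]
force: [-2.3, 0.5, 6.2]
gripper_width: 0.277
grip_force: 29.9
clock: 21.9
tcp_pos: [0.567, 0.0674, 0.029]
orientation: [-1.921, 2.485, -0.001]
force: [-3.0, 0.8, 9.9]
gripper_width: 0.277
grip_force: 29.9
```

```bash
python3 -m jog '[0,0.004,-0.007,0,0,0, 0,0,0,0,0,0, 0,0,0,0,0,0, 0,0,0,0,0,0, 0,0,0,0,0,0]' -0.2
python3 -m jog '[0,0,0,0,0,0, 0,0,0,0,0,0, 0,0,0,0,0,0, 0,0,0,0,0,0, 0,0,0,0,0,0]' -1
python3 -m jog '[0,0,0,0,0,0, 0,0,0,0,0,0]'
```

```text
clock: 22.4
tcp_pos: [0.5662, 0.0673, 0.0285]
orientation: [1.921, -2.485, -0.0]
force: [0.5, 1.7, 0.1]
gripper_width: 0.399
grip_force: 0.0
clock: 22.9
tcp_pos: [0.5662, 0.0674, 0.0286]
orientation: [1.922, -2.485, -0.0]
force: [-0.5, 0.8, -0.0]
gripper_width: 0.276
grip_force: 30.0
clock: 23.1
tcp_pos: [0.5661, 0.0674, 0.0286]
orientation: [1.921, -2.485, -0.0]
force: [-0.7, 1.2, -0.7]
gripper_width: 0.276
grip_force: 30.0
```

```bash
python3 - <<'E'
from h import *
np.set_printoptions(precision=4,suppress=True)
P=cams.grab_frame("wrist");st=dict(tcp_pos=[.5042,.1303,.0733],orientation=[-3.116,.398,-.002])
for q in((205,185),(211,212),(205,238)):
    w=atz(P,(q[0]/1.8+120,q[1]/1.8),.048,st)[:2]-[.5725,.0873];print("pad x,y",w@[.968,-.2513],w@[.2513,.968])
E
python3 -m jog '[-0.0133,0,0,0,0,0, -0.0133,0,0,0,0,0, -0.0133,0,0,0,0,0, -0.0133,0,0,0,0,0, 0,0,0,0,0,0]'; python3 -m jog '[0,0,0,0,0,0]'
```

```text
pad x,y 0.009092919660844936 0.07971523741295145
pad x,y 6.400523219331896e-05 0.07837332897183522
pad x,y -0.008853619248779804 0.08126532552519414
clock: 23.65
tcp_pos: [0.5672, 0.0713, 0.0286]
orientation: [1.922, -2.485, -0.0]
force: [-0.9, -1.0, 0.3]
gripper_width: 0.278
grip_force: 30.0
clock: 23.75
tcp_pos: [0.5672, 0.0713, 0.0286]
orientation: [1.922, -2.485, -0.0]
force: [-2.1, -0.3, -0.4]
gripper_width: 0.273
grip_force: 30.0
```

The picture puts the pad face at groove y of about 80 mm, so contact is near centre y of 0. The centre is at about -1.5 now, so I'll go in 1 mm steps by feel.

```bash
for i in 1 ; do python3 -m jog '[-0.0067,0,0,0,0,0, -0.0067,0,0,0,0,0, 0,0,0,0,0,0]'; python3 -m jog '[0,0,0,0,0,0]';python3 -m jog '[0,0,0,0,0,0]'; done | grep -E "tcp|force: \["
echo; python3 -m jog '[-0.0067,0,0,0,0,0, -0.0067,0,0,0,0,0, 0,0,0,0,0,0]'| grep -E "tcp|force: \["; python3 -m jog '[0,0,0,0,0,0]'| grep -E "force: \[";python3 -m jog '[0,0,0,0,0,0]'| grep -E "force: \["
```

```text
tcp_pos: [0.5674, 0.0723, 0.0286]
force: [-3.2, -1.5, 0.2]
tcp_pos: [0.5674, 0.0722, 0.0286]
force: [-2.3, -0.9, -0.3]
tcp_pos: [0.5674, 0.0722, 0.0287]
force: [-1.8, -1.0, 0.0]

tcp_pos: [0.5677, 0.0731, 0.0287]
force: [-1.0, -0.4, 0.3]
force: [-1.5, -1.4, 0.4]
force: [-2.0, -1.5, -0.1]
```

```bash
python3 -m jog '[-0.0067,0,0,0,0,0, -0.0067,0,0,0,0,0, 0,0,0,0,0,0]'| grep -E "tcp|force: \["; python3 -m jog '[0,0,0,0,0,0]'| grep -E "force: \[";python3 -m jog '[0,0,0,0,0,0]'| grep -E "force: \["
echo; python3 -m jog '[-0.0067,0,0,0,0,0, 0,0,0,0,0,0]'| grep -E "tcp|force: \["; python3 -m jog '[0,0,0,0,0,0]'| grep -E "force: \[";python3 -m jog '[0,0,0,0,0,0]'| grep -E "force: \["
```

```text
tcp_pos: [0.568, 0.0741, 0.0287]
force: [-2.7, -1.8, 0.0]
force: [-2.6, -2.3, 0.3]
force: [-2.4, -2.9, -0.7]

tcp_pos: [0.5681, 0.0746, 0.0287]
force: [-2.4, -1.9, 0.7]
force: [-3.4, -2.7, 0.7]
force: [-2.6, -3.1, 1.0]
```

```bash
python3 -m jog '[-0.0067,0,0,0,0,0, 0,0,0,0,0,0]'| grep -E "tcp|force: \["; python3 -m jog '[0,0,0,0,0,0]'| grep -E "force: \[";python3 -m jog '[0,0,0,0,0,0]'| grep -E "force: \["
echo; python3 -m jog '[-0.0067,0,0,0,0,0, 0,0,0,0,0,0]'| grep -E "tcp|force: \["; python3 -m jog '[0,0,0,0,0,0]'| grep -E "force: \[";python3 -m jog '[0,0,0,0,0,0]'| grep -E "force: \["
python3 - <<'E'
from h import *
p=cams.grab_frame("side")
cv2.imwrite("pics/s2.png",cv2.resize(p["frame"][110:200,270:380],None,fx=6,fy=6,interpolation=cv2.INTER_CUBIC))
E
```

```text
tcp_pos: [0.5682, 0.0751, 0.0287]
force: [-2.4, -2.2, 0.6]
force: [-3.1, -2.4, 0.6]
force: [-2.1, -2.1, -0.0]

tcp_pos: [0.5684, 0.0756, 0.0287]
force: [-2.9, -2.8, 0.2]
force: [-3.1, -4.2, 0.9]
force: [-3.2, -2.7, -0.2]
```

View pics/s2.png

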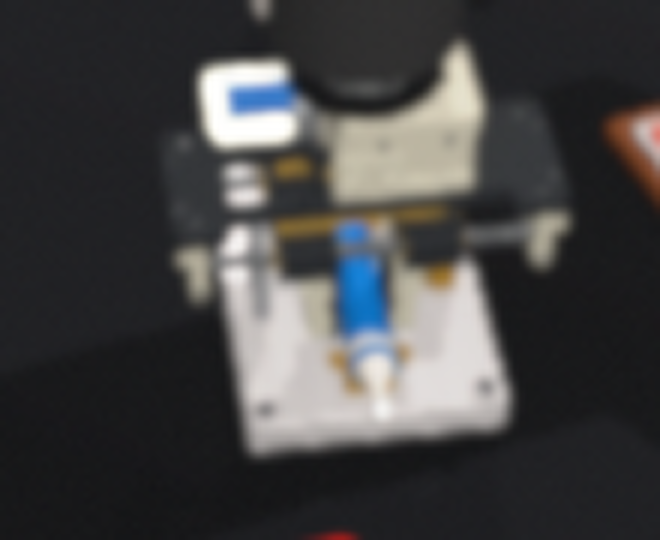

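The view shows the cartridge seated in the vees with its nozzle at (380,400) in this crop. The push-back is rising by about 0.7 N/mm, so I'll go on in small steps until it stiffens.

```bash
python3 -m jog '[-0.006,0,0,0,0,0, 0,0,0,0,0,0]'| grep -E "tcp|force: \["; python3 -m jog '[0,0,0,0,0,0]'| grep -E "force: \[";python3 -m jog '[0,0,0,0,0,0]'| grep -E "force: \["
echo; python3 -m jog '[-0.006,0,0,0,0,0, 0,0,0,0,0,0]'| grep -E "tcp|force: \["; python3 -m jog '[0,0,0,0,0,0]'| grep -E "force: \[";python3 -m jog '[0,0,0,0,0,0]'| grep -E "force: \["
```

```text
tcp_pos: [0.5685, 0.076, 0.0287]
force: [-3.4, -2.8, -0.1]
force: [-2.9, -3.7, 1.2]
force: [-2.5, -3.9, -0.5]

tcp_pos: [0.5686, 0.0764, 0.0287]
force: [-2.9, -3.5, -0.2]
force: [-2.4, -4.3, -0.2]
force: [-2.6, -4.4, -0.0]
```

```bash
python3 -m jog '[-0.006,0,0,0,0,0, 0,0,0,0,0,0]'| grep -E "tcp|force: \["; python3 -m jog '[0,0,0,0,0,0]'| grep -E "force: \[";python3 -m jog '[0,0,0,0,0,0]'| grep -E "force: \["
```

```text
tcp_pos: [0.5687, 0.0768, 0.0287]
force: [-2.7, -4.0, 0.4]
force: [-3.4, -3.9, 0.5]
force: [-2.7, -4.0, 1.1]
```

The force rose steadily from about 1.5 to 4.6 N over 4 mm, so the cap is on the sprung pad. I'll let go and go up.

```bash
python3 -m jog '[0,0,0,0,0,0, 0,0,0,0,0,0, 0,0,0,0,0,0, 0,0,-0.1,0,0,0, 0,0,-0.4,0,0,0]' -0.15
python3 -m jog '[0,0,-0.66,0,0,0, 0,0,-0.66,0,0,0, 0,0,-0.5,0,0,0, 0,0,0,0,0,0]' -0.1
python3 - <<'E'
from h import *
np.set_printoptions(precision=4,suppress=True)
v=grab("wrist");P,st=v
for k,z in dict(blue_cartridge_centre=.048,blue_cap=.048,clamp_knob=.0865).items():
    for r in cams.pinpoint(P,k)[:2]: print(k,round(r["score"],2),r["centre"],atz(P,r["centre"],z,st)[:2])
plan([.656,.2202,.0695],-.254-1.5578+np.pi/2)
E
```

```text
clock: 28.2
tcp_pos: [0.5671, 0.0764, 0.0644]
orientation: [1.918, -2.482, -0.002]
force: [-0.1, -0.3, -0.2]
gripper_width: 0.427
grip_force: 0.0
clock: 28.6
tcp_pos: [0.5722, 0.078, 0.2101]
orientation: [-1.916, 2.475, -0.006]
force: [0.4, -0.2, -0.2]
gripper_width: 0.451
grip_force: 0.0
blue_cartridge_centre 0.97 [517.9, 153.5] [0.3482 0.0975]
blue_cartridge_centre 0.6 [324.0, 194.7] [0.5749 0.0899]
blue_cap 0.79 [325.1, 254.6] [0.5934 0.167 ]
blue_cap 0.73 [514.5, 213.1] [0.3563 0.1699]
shift units [-2.144 -0.653  1.769]  turn units [ 0.001 -0.    -0.009] q6 -0.73
```

The cap reads groove y of about 82 mm and 0.2 mm sideways, so the cartridge is well placed. Back to the knob.

```bash
python3 -m jog '[-0.536,-0.163,0,0,0,0, -0.536,-0.163,0,0,0,0, -0.536,-0.163,0,0,0,0, -0.536,-0.163,0,0,0,0, 0,0,0.4,0,0,0]'
python3 -m jog '[0,0,0,0,0,0, 0,0,0,0,0,0]'
python3 - <<'E'
from h import *
np.set_printoptions(precision=4,suppress=True)
v=grab("wrist");P,st=v
f=P["frame"].astype(int);m=((f[...,2]>130)&(f[...,1]<70)&(f[...,0]<80)).astype(np.uint8)
n,l,s,c=cv2.connectedComponentsWithStats(m)
for i in range(1,n):
    if s[i,4]>40: print("red",c[i],s[i],atz(P,c[i],.1035,st))
plan([.656,.2202,.0672],-.254-1.5578+np.pi/2)
E
```

```text
clock: 29.3
tcp_pos: [0.6603, 0.2249, 0.1735]
orientation: [-1.923, 2.479, -0.003]
force: [0.2, -1.2, -0.1]
gripper_width: 0.448
grip_force: 0.0
clock: 29.5
tcp_pos: [0.6556, 0.2194, 0.171]
orientation: [1.919, -2.482, -0.0]
force: [0.1, 0.6, 1.3]
gripper_width: 0.449
grip_force: 0.0
red [321.3846 217.0128] [308 203  29  25  78] [0.6574 0.2239 0.1035]
shift units [-0.01   0.006  1.406]  turn units [ 0.    -0.001 -0.009] q6 -0.86
```

```bash
python3 -m jog '[-0.035,-0.005,0.3,0,0,0, 0,0,0.4,0,0,0, 0,0,0.4,0,0,0, 0,0,0.2,0,0,0, 0,0,0.09,0,0,0]'
python3 -m jog '[0,0,0,0,0,0, 0,0,0,0,0,0, 0,0,0,0,0,0, 0,0,0,0,0,0, 0,0,0,0,0,0]'
python3 -m jog '[0,0,0,0,0,0, 0,0,0,0,0,0, 0,0,0,0,0,0, 0,0,0,0,0,0, 0,0,0,0,0,0]' -1
python3 -m jog '[0,0,0,0,0,0, 0,0,0,0,0,0]';python3 -c "from h import *;turn()"
```

```text
clock: 30.05
tcp_pos: [0.6574, 0.222, 0.0681]
orientation: [1.921, -2.485, 0.0]
force: [0.7, 0.4, 0.2]
gripper_width: 0.449
grip_force: 0.0
clock: 30.55
tcp_pos: [0.6579, 0.2229, 0.0692]
orientation: [-1.921, 2.484, -0.0]
force: [0.4, 0.5, 0.4]
gripper_width: 0.452
grip_force: 0.0
clock: 31.05
tcp_pos: [0.6576, 0.2227, 0.0684]
orientation: [1.922, -2.485, -0.0]
force: [0.0, -0.6, 0.4]
gripper_width: 0.245
grip_force: 30.0
clock: 31.25
tcp_pos: [0.6576, 0.2227, 0.0684]
orientation: [1.922, -2.485, -0.0]
force: [-0.4, 0.8, 0.5]
gripper_width: 0.242
grip_force: 30.0
r 0.1284388232274775 turn tool 1.571196742832407 turn pos 1.558604408713967 [ 6.06466375e-01  5.12832350e-01 -1.26358649e-01 -5.12150247e-06
 -9.31666820e-01 -8.60863737e-01]
```

```bash
python3 -m jog '[0,0,-0.05,0,0,0, 0,0,-0.06,0,0,0, 0,0,-0.06,0,0,0, 0,0,-0.07,0,0,0, 0,0,-0.06,0,0,0]'
python3 -m jog '[0,0,0,0,0,0, 0,0,0,0,0,0]'
python3 -m jog '[0.0123,0.204,0,0,0,-0.0764, 0.0123,0.204,0,0,0,-0.0764, 0.0123,0.204,0,0,0,-0.0764, 0,0,0,0,0,0]';python3 -c "from h import *;turn()"
```

```text
clock: 31.75
tcp_pos: [0.6564, 0.2214, 0.0903]
orientation: [1.919, -2.483, -0.001]
force: [-0.6, -6.0, -10.0]
gripper_width: 0.242
grip_force: 30.0
clock: 31.95
tcp_pos: [0.6564, 0.2213, 0.0902]
orientation: [1.919, -2.483, -0.0]
force: [-1.2, -6.3, -9.1]
gripper_width: 0.247
grip_force: 30.0
clock: 32.35
tcp_pos: [0.6096, 0.2243, 0.0905]
orientation: [2.337, -2.094, -0.001]
force: [2.4, -8.1, -8.8]
gripper_width: 0.242
grip_force: 30.0
r 0.12745716020110584 turn tool 1.2071972297331515 turn pos 1.1816986066756923 [ 6.52398792e-01  4.29357811e-01 -2.11931964e-01  2.39357549e-04
 -9.33100217e-01 -5.42945550e-01]
```

```bash
python3 -m jog '[0.0123,0.204,0,0,0,-0.0764, 0.0123,0.204,0,0,0,-0.0764, 0.0123,0.204,0,0,0,-0.0764, 0.0123,0.204,0,0,0,-0.0764, 0.0123,0.204,0,0,0,-0.0764]'
python3 -m jog '[0.0123,0.204,0,0,0,-0.0764, 0.0123,0.204,0,0,0,-0.0764, 0.0123,0.204,0,0,0,-0.0764, 0.0062,0.102,0,0,0,-0.0382, 0,0,0,0,0,0]';python3 -m jog '[0,0,0,0,0,0, 0,0,0,0,0,0]';python3 -c "from h import *;turn()"
```

```text
clock: 32.85
tcp_pos: [0.5425, 0.1948, 0.091]
orientation: [2.854, -1.31, 0.002]
force: [8.4, -9.1, -9.9]
gripper_width: 0.241
grip_force: 30.0
clock: 33.35
tcp_pos: [0.5113, 0.1533, 0.0919]
orientation: [-3.063, 0.691, -0.004]
force: [5.4, -4.0, -9.4]
gripper_width: 0.241
grip_force: 30.0
clock: 33.55
tcp_pos: [0.5116, 0.154, 0.0917]
orientation: [-3.063, 0.694, -0.003]
force: [6.8, -4.5, -9.6]
gripper_width: 0.248
grip_force: 30.0
r 0.12809152032688886 turn tool 0.19141039915855773 turn pos 0.1981417769198786 [ 0.66019479  0.2581091  -0.47704811  0.00116702 -0.83318041  0.46440905]
```

```bash
python3 -m jog '[0.0081,0.166,0,0,0,-0.0621, 0.0081,0.166,0,0,0,-0.0621, 0,0,0,0,0,0, 0,0,0,0,0,0]';python3 - <<'E'
from h import *
turn();v=grab("wrist");cv2.imwrite("pics/w7.png",cv2.resize(v[0]["frame"][0:300,160:480],None,fx=1.8,fy=1.8))
E
```

```text
clock: 33.95
tcp_pos: [0.5031, 0.1307, 0.0918]
orientation: [-3.115, 0.392, -0.004]
force: [5.8, -2.7, -9.8]
gripper_width: 0.243
grip_force: 30.0
r 0.12790861130231118 turn tool -0.003635033326439163 turn pos 0.00460876861067816 [ 6.32493601e-01  2.36114279e-01 -5.07977592e-01  7.66052427e-04
 -8.23574324e-01  6.87420523e-01]
```

View pics/w7.png

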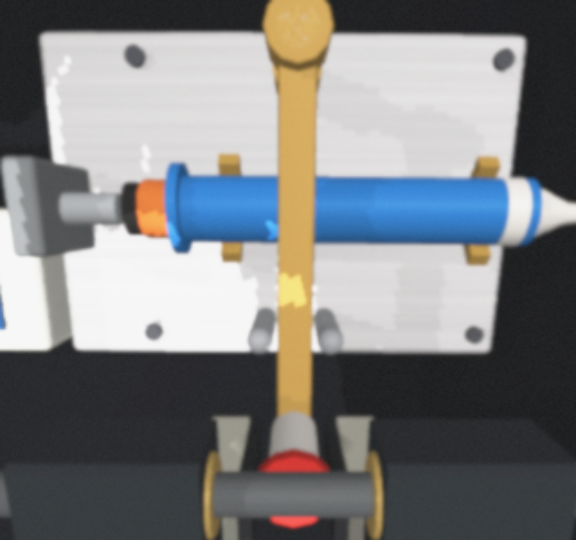

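The cap at (153,207) is touching the black pad at (130,207). The bar is centred between the fork pins at (262,335) and (328,335). I'll ease it down.

```bash
python3 -m jog '[0,0,0.027,0,0,0, 0,0,0.027,0,0,0, 0,0,0.027,0,0,0, 0,0,0.027,0,0,0, 0,0,0.027,0,0,0]'
python3 -m jog '[0,0,0.02,0,0,0, 0,0,0.013,0,0,0, 0,0,0,0,0,0]'
```

```text
clock: 34.5
tcp_pos: [0.5028, 0.1309, 0.0813]
orientation: [-3.116, 0.392, -0.003]
force: [4.9, -2.4, -7.1]
gripper_width: 0.242
grip_force: 30.0
clock: 34.8
tcp_pos: [0.5026, 0.1309, 0.0787]
orientation: [-3.116, 0.391, -0.002]
force: [4.7, -3.3, -6.3]
gripper_width: 0.245
grip_force: 30.0
```

```bash
python3 -m jog '[0,0,0.007,0,0,0, 0,0,0.007,0,0,0, 0,0,0,0,0,0]'; python3 -m jog '[0,0,0.007,0,0,0, 0,0,0,0,0,0]'
```

```text
clock: 35.1
tcp_pos: [0.5023, 0.1309, 0.0778]
orientation: [-3.116, 0.391, -0.001]
force: [2.8, -0.5, -2.7]
gripper_width: 0.243
grip_force: 30.0
clock: 35.3
tcp_pos: [0.5019, 0.1307, 0.0772]
orientation: [-3.117, 0.391, -0.001]
force: [0.3, 0.2, 1.4]
gripper_width: 0.246
grip_force: 30.0
```

The bar's load has passed to the cartridge, so I release and go up.

```bash
python3 -m jog '[0,0,0,0,0,0, 0,0,0,0,0,0, 0,0,0,0,0,0, 0,0,0,0,0,0, 0,0,-0.2,0,0,0]' -0.1
python3 -m jog '[0,0,-0.4,0,0,0, 0,0,-0.5,0,0,0, 0,0,-0.3,0,0,0, 0,0,0,0,0,0, 0,0,0,0,0,0]'
python3 - <<'E'
from h import *
v=grab("wrist");cv2.imwrite("pics/w8.png",cv2.resize(v[0]["frame"][0:240,180:480],None,fx=2.2,fy=2.2))
E
```

```text
clock: 35.8
tcp_pos: [0.5006, 0.1298, 0.0903]
orientation: [3.115, -0.392, -0.005]
force: [0.2, -0.7, 0.1]
gripper_width: 0.448
grip_force: 0.0
clock: 36.3
tcp_pos: [0.5018, 0.1306, 0.1821]
orientation: [-3.116, 0.392, -0.001]
force: [-0.9, 0.0, 0.6]
gripper_width: 0.449
grip_force: 0.0
```

View pics/w8.png

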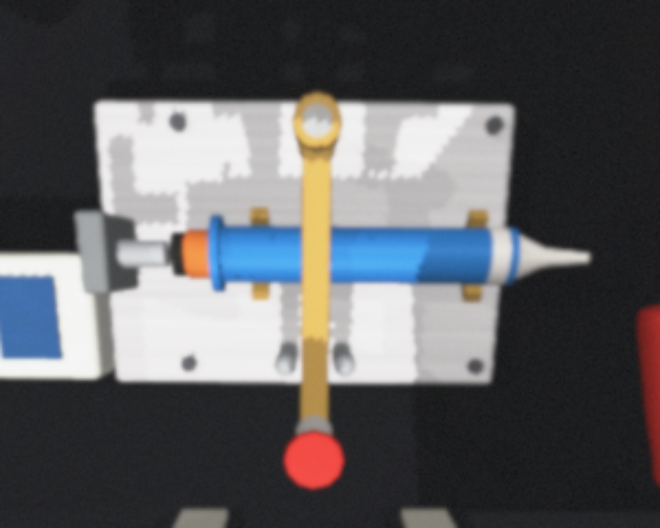

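The bar lies at (315,350) midway between the pins at (287,360) and (344,360). The orange cap at (197,254) is on the black pad at (178,254), and the gripper is clear. I'm handing in.

```bash
python3 -c "
from bench import order
print(order.close_job())"
```

```text
the job is handed in; nothing more can be done
None
```

The job is handed in at about 36 s on the robot's clock: by force and the last picture, the blue cartridge is in the groove with its cap on the pad and the bar clamped down in its fork. No verdict was returned, and I couldn't read the clamp and pad contact forces directly.

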